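Find the full tin of medallions by its heft

ROBOT

A 6-joint arm with a two-finger parallel gripper is mounted at the origin on the work surface. World frame = base frame: x ahead of the robot, y to its left, z up, the work surface at z = 0. Lengths are in m, angles in rad, forces in N, time in s.
With the tool pointing down it reaches from about 0.3 to 0.75 m from the base axis. Payload 8.5 kg.
Tool frame: the origin (TCP) lies at the very end of the fingers, on their centre line; the grasp point (between the pads) lies 19 mm behind it; z points along the fingers, y is the direction in which the jaws open and shut (so a half turn about z gives the same grasp; the last joint's range is limited). The gripper opens to 88 mm and grips with 3 to 60 N. Pads are 18 mm wide; open, the fingers measure 123 mm over their backs; the gripper's body (75 mm by 187 mm) begins 45 mm behind the grasp point.
Start: joints at [-1.363, 0.381, 1.297, -0, 1.464, -0.215], TCP at [0.226, -0.502, 0.239] pointing down, gripper open.
Joint ranges: [-3.11, 3.11], [-0.89, 2.33], [0.22, 2.48], [-1.42, 4.56], [0.17, 2.85], [-2.88, 2.88]. Speed limits (rad/s): [2.39, 2.39, 3.14, 3.14, 3.14, 3.14].

INTERFACE

Orientations are given as a rotation vector (axis times angle).
In Python, from rig import bot, cams gives the robot as it stands. The module is installed in compiled form; this text tells all that it offers.
- The arm moves only by the tool apply_moves, never from a script. Its argument "moves" is a list of rows, each a list of 5 numbers: the opening, from -1 (shut) to 1 (fully open), so that 0 is half open, then the shift along the tool's x, y, z in cm, then the turn about the tool's z in rad. A call has 1 to 20 rows; each row is the pose to reach, as a shift and turn from the pose commanded when the call began, along the tool's axes at that moment; what a row does not reach only later rows make up. A row lasts 1/10 s, in which the tool goes at most 50 mm and 8.59 degrees, less where a joint would pass 70% of its speed; a pose out of reach is approached as far as the arm can. A call with a gripper value outside its range is refused whole. The fingers move at their own pace and stop on an object; "squeeze" is the grip in N (left out, the last holds). Time passes only in rows, so rows that repeat a pose let the fingers close. It gives the time, the measured TCP pose, the force and the opening at its end, in the units of the state.
- bot.state(): the state, without advancing time (a new reading comes with each control period).
- cams.snapshot(name): name is "side" or "top"; returns a dict with "pixels" (420x560x3 uint8, red, green, blue), "z_map" (420x560 float32, m along the optical axis (not along the pixel's ray), 0 where there is no reading), "fx", "fy", "cx", "cy" (pixels), "pose" (4x4, takes a point from camera to world coordinates). Camera axes: x right, y down, z forward; pixel columns grow to the right and rows downward; lengths in m; the calibration is good to about 2 mm. A picture is of the moment at which its call begins.
- bot.close_job(): hands the job in, once; it reports no verdict.
The state is a dict: "time": time; "joint_positions": joint angles; "dq": joint speeds; "tau": joint torques, N m; "tool_pos": TCP position; "tool_rot": TCP orientation; "contact_force": force on the tool from outside, world axes, zero at the start; "torque": the same for the moment, N m; "width": finger opening in m.
Only numpy, scipy, OpenCV 4.12 (cv2) and the standard library are available. Lean on these libraries where they do the work, as an engineer would, in place of code of your own. Each camera call takes 0.05 s, during which the arm holds its last target.

TASK

Three identical closed tins of keepsake medallions stand in a row in a divided cardboard tray on the packing bench, and only the full one, the heaviest, may go into the next parcel. Heft them one at a time along the row, from the robot's left to its right: lift each clear of the tray to feel its weight and set it back upright, without dropping it, in its own cell (the last may stay in hand if it proves to be the heaviest). Finish while holding the heaviest tin up, upright and still, with its underside about 20 cm above the bench: do not put it down or let go of it at the end, and leave the other two standing in their cells, no tin knocked over and the other things on the bench undisturbed.

Things in the scene. Friction and masses are not known exactly. Their poses are not given: they have to be found in the camera images.
- tray: shallow brown cardboard tray, fixed to the bench, 126 mm (x) by 366 mm (y) by 28 mm tall, floor and walls 4 mm thick; two cross walls, also 28 mm tall, make three cells in a row along its y. Origin: centre of its underside, on the bench; its +y end lies to the robot's left, its x points away from the robot, turned by up to 0.45 rad
- cell_left (a point): point on the floor of the tray at the middle of its left cell, where tin_left stands; the cell is 118 mm (tray's x) by 116 mm (tray's y) inside. Axes as the tray's
- cell_middle (a point): point on the floor of the tray at the middle of its middle cell, where tin_middle stands; the cell is 118 mm (tray's x) by 116 mm (tray's y) inside. Axes as the tray's
- cell_right (a point): point on the floor of the tray at the middle of its right cell, where tin_right stands; the cell is 118 mm (tray's x) by 116 mm (tray's y) inside. Axes as the tray's
- tin_left: the left one (the robot's left is +y) of three identical closed tins: bare tinplate, round, straight-sided, 62 mm across, 90 mm tall, lid flush with the side and fast. Origin: centre of its underside; z up its axis. Stands in the left cell, up to 8 mm off centre. Closed, it weighs 0.15 to 0.65 kg; the heaviest of the three, which may be any of them, outweighs each of the others by 0.15 kg or more
- tin_middle: the middle one (the robot's left is +y) of three identical closed tins: bare tinplate, round, straight-sided, 62 mm across, 90 mm tall, lid flush with the side and fast. Origin: centre of its underside; z up its axis. Stands in the middle cell, up to 8 mm off centre. Closed, it weighs 0.15 to 0.65 kg; the heaviest of the three, which may be any of them, outweighs each of the others by 0.15 kg or more
- tin_right: the right one (the robot's left is +y) of three identical closed tins: bare tinplate, round, straight-sided, 62 mm across, 90 mm tall, lid flush with the side and fast. Origin: centre of its underside; z up its axis. Stands in the right cell, up to 8 mm off centre. Closed, it weighs 0.15 to 0.65 kg; the heaviest of the three, which may be any of them, outweighs each of the others by 0.15 kg or more
- mug: white mug, 80 mm across, 92 mm tall, handle at its +y side; origin: centre of its underside; a bystander, to be left alone
- tape_roll: roll of brown packing tape lying flat, 104 mm across, 48 mm tall; origin: centre of its underside; a bystander, to be left alone
- stapler: black desk stapler, 150 mm (x) by 36 mm by 60 mm tall; origin: centre of its underside; a bystander, to be left alone
- small_carton: small white carton, 90 mm (x) by 140 mm (y) by 50 mm tall; origin: centre of its underside; a bystander, to be left alone

How it is judged:
On the way, in this order (a step that is already met when the one before it is completed fails the run):
1. the left tin is lifted clear in the fingers (12 mm or more off its cell's floor) while the other two stand in their cells (z of tin_left in the frame of cell_left above 0.012 m and contact force between tin_left and tray below 0.05 N and contact force between the fingers and tin_left above 0.5 N and angle between tin_left's own z axis and vertical below 0.35 rad and z of tin_middle in the frame of cell_middle below 0.005 m and horizontal distance between tin_middle and cell_middle below 0.03 m and angle between each of tin_middle, tin_right's own z axis and vertical below 0.08 rad and linear speed of each of tin_middle, tin_right below 0.03 m/s and contact force between the fingers and tin_middle below 0.05 N and contact force between each of tin_middle, tin_right and tray above 0.8 N and z of tin_right in the frame of cell_right below 0.005 m and horizontal distance between tin_right and cell_right below 0.03 m and contact force between the fingers and tin_right below 0.05 N), for 0.2 s.
2. the left tin is back in its cell and the middle tin is lifted clear likewise (z of tin_middle in the frame of cell_middle above 0.012 m and contact force between tin_middle and tray below 0.05 N and contact force between the fingers and tin_middle above 0.5 N and angle between tin_middle's own z axis and vertical below 0.35 rad and z of tin_left in the frame of cell_left below 0.005 m and horizontal distance between tin_left and cell_left below 0.03 m and angle between each of tin_left, tin_right's own z axis and vertical below 0.08 rad and linear speed of each of tin_left, tin_right below 0.03 m/s and contact force between the fingers and tin_left below 0.05 N and contact force between each of tin_left, tin_right and tray above 0.8 N and z of tin_right in the frame of cell_right below 0.005 m and horizontal distance between tin_right and cell_right below 0.03 m and contact force between the fingers and tin_right below 0.05 N), for 0.2 s.
3. the left and middle tins stand in their cells and the right tin is lifted clear likewise (z of tin_right in the frame of cell_right above 0.012 m and contact force between tin_right and tray below 0.05 N and contact force between the fingers and tin_right above 0.5 N and angle between tin_right's own z axis and vertical below 0.35 rad and z of tin_left in the frame of cell_left below 0.005 m and horizontal distance between tin_left and cell_left below 0.03 m and angle between each of tin_left, tin_middle's own z axis and vertical below 0.08 rad and linear speed of each of tin_left, tin_middle below 0.03 m/s and contact force between the fingers and tin_left below 0.05 N and contact force between each of tin_left, tin_middle and tray above 0.8 N and z of tin_middle in the frame of cell_middle below 0.005 m and horizontal distance between tin_middle and cell_middle below 0.03 m and contact force between the fingers and tin_middle below 0.05 N), for 0.2 s.
At the end, for the whole second after the job is handed in: the heaviest tin is gripped in the fingers, still, upright within 0.2 rad, its underside at least 120 mm above the bench and clear of the tray; the other two, lighter tins stand upright on the floor of their own cells, within 30 mm of the cell's centre, untouched by the fingers (((height (world z) of tin_left above 0.12 m and angle between tin_left's own z axis and vertical below 0.2 rad and linear speed of each of tin_left, tin_middle, tin_right below 0.03 m/s and angular speed of tin_left below 0.3 rad/s and contact force between the fingers and tin_left above 1 N and contact force between tin_left and tray below 0.05 N and z of tin_middle in the frame of cell_middle below 0.005 m and horizontal distance between tin_middle and cell_middle below 0.03 m and angle between each of tin_middle, tin_right's own z axis and vertical below 0.08 rad and contact force between the fingers and tin_middle below 0.05 N and contact force between tin_middle and tray between 0.8 and 3.8 N and z of tin_right in the frame of cell_right below 0.005 m and horizontal distance between tin_right and cell_right below 0.03 m and contact force between the fingers and tin_right below 0.05 N and contact force between tin_right and tray between 0.8 and 3.8 N) or (height (world z) of tin_middle above 0.12 m and angle between tin_middle's own z axis and vertical below 0.2 rad and linear speed of each of tin_middle, tin_left, tin_right below 0.03 m/s and angular speed of tin_middle below 0.3 rad/s and contact force between the fingers and tin_middle above 1 N and contact force between tin_middle and tray below 0.05 N and z of tin_left in the frame of cell_left below 0.005 m and horizontal distance between tin_left and cell_left below 0.03 m and angle between each of tin_left, tin_right's own z axis and vertical below 0.08 rad and contact force between the fingers and tin_left below 0.05 N and contact force between tin_left and tray between 0.8 and 3.8 N and z of tin_right in the frame of cell_right below 0.005 m and horizontal distance between tin_right and cell_right below 0.03 m and contact force between the fingers and tin_right below 0.05 N and contact force between tin_right and tray between 0.8 and 3.8 N) or (height (world z) of tin_right above 0.12 m and angle between tin_right's own z axis and vertical below 0.2 rad and linear speed of each of tin_right, tin_left, tin_middle below 0.03 m/s and angular speed of tin_right below 0.3 rad/s and contact force between the fingers and tin_right above 1 N and contact force between tin_right and tray below 0.05 N and z of tin_left in the frame of cell_left below 0.005 m and horizontal distance between tin_left and cell_left below 0.03 m and angle between each of tin_left, tin_middle's own z axis and vertical below 0.08 rad and contact force between the fingers and tin_left below 0.05 N and contact force between tin_left and tray between 0.8 and 3.8 N and z of tin_middle in the frame of cell_middle below 0.005 m and horizontal distance between tin_middle and cell_middle below 0.03 m and contact force between the fingers and tin_middle below 0.05 N and contact force between tin_middle and tray between 0.8 and 3.8 N))); the arm keeps its last pose, push and grip.
It fails at once if a tin is dropped: it moves faster than 0.4 m/s with no finger on it ((linear speed of tin_left above 0.4 m/s and contact force between the fingers and tin_left below 0.01 N) or (linear speed of tin_middle above 0.4 m/s and contact force between the fingers and tin_middle below 0.01 N) or (linear speed of tin_right above 0.4 m/s and contact force between the fingers and tin_right below 0.01 N)).
It fails at once if a tin is tipped over by more than 0.6 rad (angle between any of tin_left, tin_middle, tin_right's own z axis and vertical above 0.6 rad).
It fails at once if a bystander is moved by more than 20 mm (distance of any of mug, tape_roll, stapler, small_carton from where it was at the start of the episode above 0.02 m).
It also fails if it takes over 72 s, if anything falls off the work surface, if the arm or the gripper's body presses on something with over 40 N, if the wrist force passes 120 N, or if a joint passes its speed limit or range.

## Working session

There is one attempt and no reset: what is moved stays moved. The work goes in short steps, Python scripts to look and compute and a tool call to move; the robot and the scene stay as the last step left them, time stands still between calls to the robot, and variables do not carry over. Pictures are saved under pics/ and viewed, and the job is handed in when it is done.

Besides the shell and the picture viewer there is one more tool, called after ">>>" in YAML: its name, and indented under it one key for each argument. apply_moves: Moves the arm, as the interface text tells. Its arguments: {"type":"object","properties":{"moves":{"type":"array","items":{"type":"array","items":{"type":"number"}}},"squeeze":{"type":"number"}},"required":["moves"]}

```bash
mkdir -p pics; python3 - <<'E'
from rig import bot,cams
import cv2,numpy as np
print(bot.state())
for n in("top","side"):
    s=cams.snapshot(n); cv2.imwrite(f"pics/{n}0.png",s["pixels"][...,::-1]); np.savez(f"{n}0.npz",**s)
    print(n,s["fx"],s["fy"],s["cx"],s["cy"],s["pose"].round(4).tolist())
E
```

```text
{'time': 0.0, 'joint_positions': array([-1.36329760e+00,  3.81154988e-01,  1.29821562e+00, -1.64917441e-05,
        1.46360935e+00, -2.15283975e-01]), 'dq': array([-0.00171392, -0.0014058 ,  0.00069926,  0.00029506, -0.00119416,
       -0.00060688]), 'tau': array([-6.63417745e-05, -4.37931454e+01, -2.24553734e+01,  7.13332091e-02,
        3.53169709e-02, -9.74925570e-05]), 'tool_pos': array([ 0.22560932, -0.50129835,  0.23817502]), 'tool_rot': array([-3.07030351e+00, -6.58882111e-01,  1.72640310e-05]), 'contact_force': array([0.46850699, 0.37662564, 0.34718342]), 'torque': array([-0.02344572,  0.01293499,  0.03516933]), 'width': 0.08822361158125659}
top 493.46466459346965 493.46466459346965 280.1934552021036 205.60592510017096 [[0.0066, -0.9888, 0.1488, 0.3607], [-0.9999, -0.0083, -0.0109, -0.0111], [0.012, -0.1487, -0.9888, 1.4693], [0.0, 0.0, 0.0, 1.0]]
side 394.5429991394747 394.5429991394747 288.7960448642346 206.88103382291754 [[-0.7319, -0.4353, 0.5243, 0.0919], [-0.6811, 0.4904, -0.5437, 0.5356], [-0.0205, -0.755, -0.6554, 0.6751], [0.0, 0.0, 0.0, 1.0]]
```

View pics/top0.png

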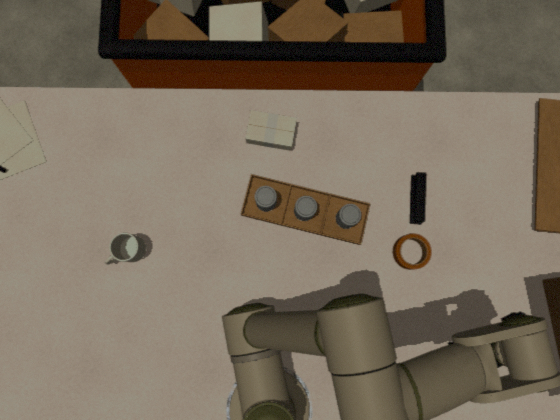

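View pics/side0.png

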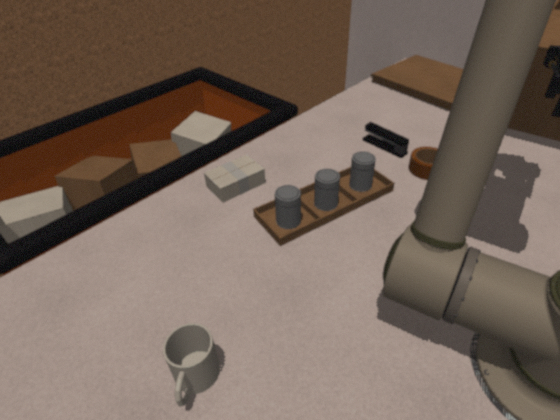

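The top view shows the tray with corners near (250,176), (369,205), (361,243) and (242,216), and tin lids near (265,197), (306,207) and (349,215). The bystanders are clear of it: carton (271,129), stapler (418,198), tape (412,251) and mug (125,247). The side view shows three upright tins at (288,207), (327,190) and (362,172).

```bash
cat > h.py <<'E'
import numpy as np,cv2
def cloud(s):
    z=s["z_map"]; v,u=np.mgrid[:z.shape[0],:z.shape[1]]
    P=np.stack([(u-s["cx"])/s["fx"]*z,(v-s["cy"])/s["fy"]*z,z],-1)
    T=s["pose"]; return P@T[:3,:3].T+T[:3,3]
E
python3 - <<'E'
from h import *
for n in("top","side"):
    s=np.load(n+"0.npz"); W=cloud(s); ok=s["z_map"]>0
    m=ok&(W[...,2]>.080)&(W[...,2]<.11)&(W[...,0]>.3)&(W[...,0]<.65)&(abs(W[...,1])<.3)
    k,l,st,c=cv2.connectedComponentsWithStats(m.astype(np.uint8))
    for i in range(1,k):
        if st[i,4]>30:
            p=W[l==i]; q=p[p[:,2]>np.median(p[:,2])-.004] if n=="top" else p
            (cx,cy),r=cv2.minEnclosingCircle(q[:,:2].astype(np.float32)); print(n,st[i,4],c[i].round(1),(round(cx,4),round(cy,4),round(r,4)),p[:,2].max().round(4),np.median(p[:,2]).round(4),p.mean(0).round(4))
    # tray
    hsv=cv2.cvtColor(s["pixels"],cv2.COLOR_RGB2HSV)
    m=ok&(W[...,2]>.018)&(W[...,2]<.036)&(W[...,0]>.3)&(W[...,0]<.65)&(abs(W[...,1])<.3)
    k,l,st,c=cv2.connectedComponentsWithStats(m.astype(np.uint8))
    if n=="top":
        m2=ok&(W[...,2]>.012)&(W[...,2]<.1)&(W[...,0]>.38)&(W[...,0]<.62)&(W[...,1]<.17)&(W[...,1]>-.25)
        m2=m2&(hsv[...,1]>110)
        k,l,st,c=cv2.connectedComponentsWithStats(m2.astype(np.uint8)); i=1+st[1:,4].argmax()
        r=cv2.minAreaRect(W[l==i][:,:2].astype(np.float32)); print(st[i],r,cv2.boxPoints(r).round(4).tolist(),np.percentile(W[l==i][:,2],[1,50,99]))
    b=W[ok&(W[...,0]>.3)&(W[...,0]<.6)&(abs(W[...,1])<.3)]; print("bench",np.median(b[:,2]))
E
```

```text
top 380 [265.4 196.4] (0.5943, 0.0157, 0.0307) 0.1045 0.0963 [0.5933 0.0156 0.096 ]
top 386 [305.8 206.3] (0.5671, -0.099, 0.0313) 0.1051 0.0958 [ 0.5658 -0.0982  0.0957]
top 390 [349.8 214.2] (0.5452, -0.2235, 0.0312) 0.1041 0.0963 [ 0.5445 -0.2222  0.0959]
[241 191 116  52 425] ((0.57057785987854, -0.09396398067474365), (0.34880951046943665, 0.12534435093402863), 76.53266906738281) [[0.4690000116825104, -0.24899999797344208], [0.5909000039100647, -0.2782000005245209], [0.6721000075340271, 0.061000000685453415], [0.5501999855041504, 0.09019999951124191]] [0.01241606 0.0271924  0.0364395 ]
bench 0.0032447594929284618
side 338 [362.8 159.1] (0.5487, -0.2207, 0.0331) 0.0971 0.0934 [ 0.5437 -0.2152  0.0919]
side 392 [326.7 177.2] (0.5678, -0.0977, 0.0331) 0.097 0.0937 [ 0.5645 -0.0918  0.0922]
side 439 [286.8 194.3] (0.5977, 0.0166, 0.0331) 0.0974 0.0939 [0.5923 0.0222 0.0924]
bench 0.00033429846813926023
```

```bash
cat >> h.py <<'E'
def ray(s,u,v,z):
    d=s["pose"][:3,:3]@np.array([(u-s["cx"])/s["fx"],(v-s["cy"])/s["fy"],1.]); o=s["pose"][:3,3]
    return o+d*(z-o[2])/d[2]
from scipy.spatial.transform import Rotation as R
def delta(st,p,yaw=None):
    "shift in tool axes cm to world p"
    M=R.from_rotvec(st["tool_rot"]).as_matrix()
    return (M.T@(np.array(p)-st["tool_pos"])*100).round(2)
E
python3 - <<'E'
from h import *
s=np.load("top0.npz")
hsv=cv2.cvtColor(s["pixels"],cv2.COLOR_RGB2HSV)
m=np.zeros((420,560),np.uint8); m[170:250,235:375]=(hsv[170:250,235:375,1]>90)
m=cv2.morphologyEx(m,cv2.MORPH_CLOSE,np.ones((25,25)))
c=max(cv2.findContours(m,0,2)[0],key=cv2.contourArea)[:,0]
P=np.array([ray(s,u,v,.028)[:2] for u,v in c]).astype(np.float32)
r=cv2.minAreaRect(P);print(r)
big=s["pixels"][165:255,230:380,::-1]; cv2.imwrite("pics/crop.png",cv2.resize(big,None,fx=5,fy=5,interpolation=cv2.INTER_CUBIC))
W=cloud(s)
for u,v in((265,197),(306,207),(349,215)):
    mm=np.zeros((420,560),np.uint8); yy,xx=np.mgrid[:420,:560]
    mm=((W[...,2]>.088)&(W[...,2]<.11)&(np.hypot(xx-u,yy-v)<18)).astype(np.uint8)
    cc=max(cv2.findContours(mm,0,2)[0],key=cv2.contourArea)[:,0]
    Q=np.array([ray(s,a,b,.094)[:2] for a,b in cc]).astype(np.float32)
    print(cv2.minEnclosingCircle(Q),cv2.fitEllipse(Q))
s=np.load("side0.npz");W=cloud(s)
for u,v in((287,194),(327,177),(363,159)):
    yy,xx=np.mgrid[:420,:560]
    p=W[(W[...,2]>.0905)&(W[...,2]<.11)&(np.hypot(xx-u,yy-v)<25)]
    print(cv2.minEnclosingCircle(p[:,:2].astype(np.float32)),cv2.minAreaRect(p[:,:2].astype(np.float32))[:2])
E
```

```text
((0.5686278939247131, -0.10084013640880585), (0.36476632952690125, 0.12762437760829926), 76.47551727294922)
((0.5940150022506714, 0.015539064072072506), 0.031131191179156303) ((0.5943735241889954, 0.0156587902456522), (0.059604719281196594, 0.060688566416502), 104.16539764404297)
((0.5668133497238159, -0.09901192039251328), 0.031268827617168427) ((0.5672432780265808, -0.09883224964141846), (0.05877019464969635, 0.06102430447936058), 82.53734588623047)
((0.5446591377258301, -0.22326400876045227), 0.03155875205993652) ((0.5454127192497253, -0.22303541004657745), (0.05931621044874191, 0.06109664961695671), 54.12411880493164)
((0.5972900986671448, 0.015856551006436348), 0.032846253365278244) ((0.5957920551300049, 0.017409566789865494), (0.06081514060497284, 0.06081025302410126))
((0.5677776336669922, -0.09768668562173843), 0.03311482444405556) ((0.5682249665260315, -0.0963766872882843), (0.061858613044023514, 0.0606888048350811))
((0.5484732985496521, -0.2213391214609146), 0.03187544643878937) ((0.5465858578681946, -0.2217903733253479), (0.05941617861390114, 0.06156380474567413))
```

View pics/crop.png

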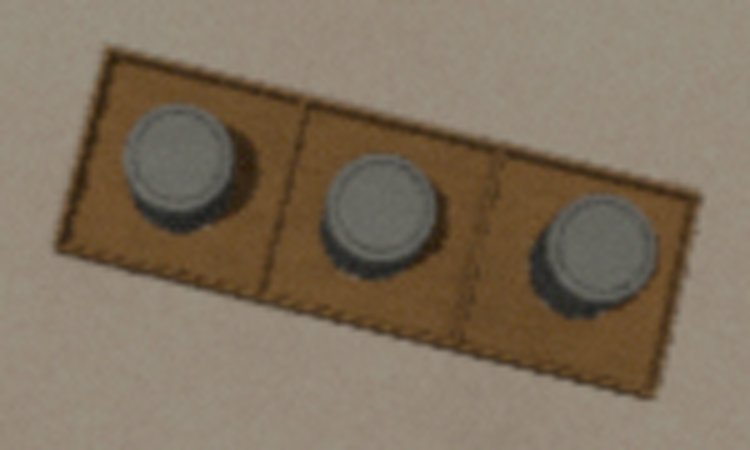

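The tray rectangle measures 365 × 128 mm against 366 × 126 given. The tin diameters and the offsets from cell centres (2, 3 and 7 mm) agree with the specification. In the crop, the tins sit at (180,157), (382,207) and (600,248), each inside its own cell.

```bash
python3 - <<'E'
from h import *
from rig import bot
st=bot.state(); M=R.from_rotvec(st["tool_rot"]).as_matrix()
print(delta(st,(.595,.016,.13)))
y=M.T@np.array([np.cos(-.236),np.sin(-.236),0]); print("turn",-np.arctan2(y[0],y[1]),y)
E
```

```text
[ 54.91 -32.01  10.87]
turn -0.9119742549051905 [ 7.90713776e-01  6.12185784e-01 -5.37976648e-04]
```

>>> apply_moves:
  moves:
    - [1, 4, -2.3, 0, -0.06]
    - [1, 8, -4.6, 0, -0.12]
    - [1, 12, -7, 0, -0.2]
    - [1, 16, -9.3, 0, -0.26]
    - [1, 20, -11.6, 0, -0.33]
    - [1, 24, -14, 0, -0.4]
    - [1, 28, -16.3, 0, -0.46]
    - [1, 32, -18.6, 0, -0.53]
    - [1, 36, -21, 0, -0.6]
    - [1, 40, -23.3, 0, -0.66]
    - [1, 44, -25.6, 0, -0.73]
    - [1, 48, -28, 0, -0.8]
    - [1, 51, -29.7, 0, -0.86]
    - [1, 53.5, -31.2, 0, -0.91]
    - [1, 54.9, -32, 0, -0.912]
    - [1, 54.9, -32, 3, -0.912]
    - [1, 54.9, -32, 6, -0.912]
    - [1, 54.9, -32, 9, -0.912]
    - [1, 54.9, -32, 10.8, -0.912]
    - [1, 54.9, -32, 10.8, -0.912]
  squeeze: 40

```text
time: 2.1
tool_pos: [0.5937, 0.0151, 0.1283]
tool_rot: [-2.466, -1.94, 0.006]
contact_force: [-0.0, -0.5, 0.2]
width: 0.0883
```

```bash
python3 - <<'E'
from h import *
from rig import bot,cams
st=bot.state(); M=R.from_rotvec(st["tool_rot"]).as_matrix()
print(st["time"],st["tool_pos"],M[:,1],delta(st,(.595,.016,.05)),st["contact_force"],st["joint_positions"])
s=cams.snapshot("side"); cv2.imwrite("pics/side1.png",s["pixels"][...,::-1])
E
```

```text
2.1 [0.59366364 0.01514294 0.12825721] [ 0.97183437 -0.23560063 -0.00550512] [0.12 0.15 7.82] [-0.04693148 -0.51012212  0.16888643] [-1.73600122e-01  5.54979228e-01  1.33627900e+00 -1.74400167e-04
  1.25586162e+00  6.42931528e-02]
```

View pics/side1.png

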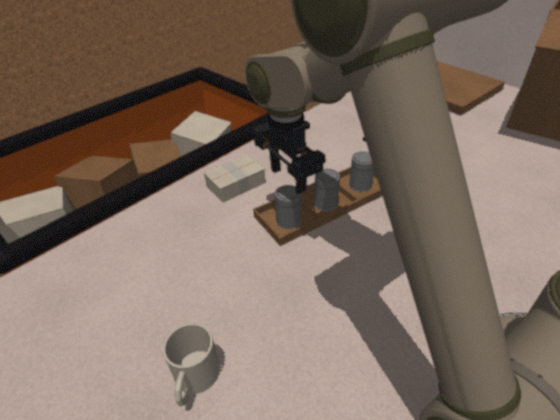

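The side view shows the fingers astride the left tin, near (288,185), with the jaws along the tray's x. I'll descend and close.

>>> apply_moves:
  moves:
    - [1, 0.1, 0.1, 2, 0]
    - [1, 0.1, 0.1, 4, 0]
    - [1, 0.1, 0.1, 6, 0]
    - [1, 0.1, 0.1, 7.6, 0]
    - [1, 0.1, 0.1, 7.6, 0]
    - [1, 0.1, 0.1, 7.6, 0]
    - [0, 0.1, 0.1, 7.6, 0]
    - [0, 0.1, 0.1, 7.6, 0]
    - [-1, 0.1, 0.1, 7.6, 0]
    - [-1, 0.1, 0.1, 7.6, 0]
    - [-1, 0.1, 0.1, 7.6, 0]
    - [-1, 0.1, 0.1, 7.6, 0]
    - [-1, 0.1, 0.1, 7.6, 0]
    - [-1, 0.1, 0.1, 7.6, 0]
  squeeze: 40

```text
time: 3.55
tool_pos: [0.5962, 0.0163, 0.0553]
tool_rot: [2.467, 1.944, 0.0]
contact_force: [-2.2, 0.1, 5.8]
width: 0.0612
```

>>> apply_moves:
  moves:
    - [-1, 0, 0, -0.5, 0]
    - [-1, 0, 0, -1, 0]
    - [-1, 0, 0, -1.5, 0]
    - [-1, 0, 0, -2, 0]
    - [-1, 0, 0, -3, 0]
    - [-1, 0, 0, -4, 0]
    - [-1, 0, 0, -5, 0]
    - [-1, 0, 0, -5, 0]
    - [-1, 0, 0, -5, 0]
    - [-1, 0, 0, -5, 0]
    - [-1, 0, 0, -5, 0]
    - [-1, 0, 0, -5, 0]

```text
time: 4.75
tool_pos: [0.5961, 0.0163, 0.1044]
tool_rot: [-2.467, -1.944, 0.001]
contact_force: [0.1, -0.3, -2.1]
width: 0.0612
```

```bash
python3 - <<'E'
from h import *
from rig import bot,cams
for i in range(4):
    st=bot.state(); print(st["time"],st["tool_pos"].round(4),st["contact_force"].round(2),st["torque"].round(3),st["width"],st["tau"].round(2))
    s=cams.snapshot("side")
cv2.imwrite("pics/side2.png",s["pixels"][...,::-1])
E
```

```text
4.75 [0.5961 0.0163 0.1044] [ 0.06 -0.26 -2.12] [-0.083 -0.097  0.   ] 0.061204486524929526 [ 1.000e-02 -5.250e+01 -2.004e+01  7.000e-02  1.000e-02 -0.000e+00]
4.8 [0.5961 0.0163 0.1045] [ 0.44  0.6  -3.06] [-0.031 -0.045  0.042] 0.06109845616463379 [ 0.000e+00 -5.246e+01 -2.004e+01  7.000e-02  1.000e-02 -0.000e+00]
4.85 [0.5962 0.0163 0.1045] [ 0.17 -1.07 -3.05] [-0.043 -0.036  0.043] 0.06095720314622237 [-0.000e+00 -5.244e+01 -2.004e+01  7.000e-02  1.000e-02 -0.000e+00]
4.9 [0.5962 0.0163 0.1046] [ 0.14  0.96 -1.88] [-0.034 -0.049 -0.007] 0.06092380291656438 [-0.000e+00 -5.243e+01 -2.005e+01  7.000e-02  1.000e-02 -0.000e+00]
```

View pics/side2.png

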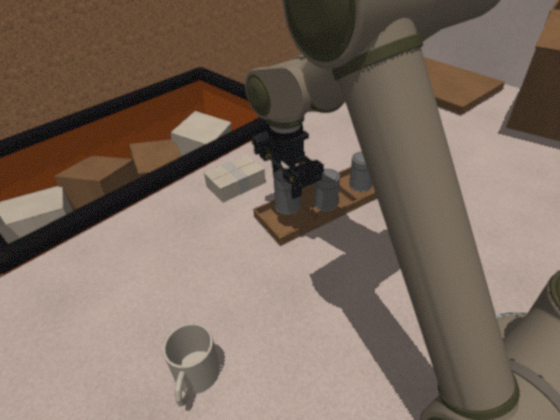

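The left tin is in the fingers at (287,195) and raised. I'll average more force readings.

```bash
cat >> h.py <<'E'
def heft(n=16):
    from rig import bot,cams
    F=[]
    for i in range(n):
        st=bot.state(); F.append(np.r_[st["contact_force"],st["tau"][1:3]]); cams.snapshot("top")
    F=np.array(F); print(st["time"],st["tool_pos"].round(4),F.mean(0).round(2),"se",(F.std(0)/n**.5).round(2))
E
python3 -c "
from h import *
heft()"
```

```text
5.7 [0.5962 0.0163 0.1047] [  0.16   0.06  -2.92 -52.45 -20.06] se [0.14 0.14 0.11 0.   0.  ]
```

>>> apply_moves:
  moves:
    - [-1, 0, 0, 1.5, 0]
    - [-1, 0, 0, 3, 0]
    - [-1, 0, 0, 4, 0]
    - [-1, 0, 0, 4.5, 0]
    - [-1, 0, 0, 4.7, 0]
    - [-1, 0, 0, 4.8, 0]
    - [-1, 0, 0, 4.9, 0]
    - [-1, 0, 0, 4.95, 0]
    - [-1, 0, 0, 4.95, 0]
    - [-1, 0, 0, 4.95, 0]
    - [-1, 0, 0, 4.95, 0]

```text
time: 6.85
tool_pos: [0.5963, 0.0163, 0.0554]
tool_rot: [2.467, 1.944, 0.0]
contact_force: [-0.1, 0.4, -3.4]
width: 0.0615
```

The force still carries the tin's weight, so it isn't on the floor yet. I'll lower a little more.

>>> apply_moves:
  moves:
    - [-1, 0, 0, 0.05, 0]
    - [-1, 0, 0, 0.1, 0]
    - [-1, 0, 0, 0.15, 0]
    - [-1, 0, 0, 0.15, 0]
    - [-1, 0, 0, 0.15, 0]

```text
time: 7.35
tool_pos: [0.5963, 0.0163, 0.0552]
tool_rot: [2.467, 1.944, 0.001]
contact_force: [-3.7, 0.4, 11.9]
width: 0.0617
```

>>> apply_moves:
  moves:
    - [-1, 0, 0, -0.08, 0]
    - [-1, 0, 0, -0.08, 0]
    - [-1, 0, 0, -0.08, 0]
    - [0.6, 0, 0, -0.08, 0]
    - [1, 0, 0, -0.08, 0]
    - [1, 0, 0, -0.08, 0]
    - [1, 0, 0, -0.08, 0]
    - [1, 0, 0, -0.08, 0]
    - [1, 0, 0, -0.08, 0]
    - [1, 0, 0, -2, 0]
    - [1, 0, 0, -4, 0]
    - [1, 0, 0, -6, 0]
    - [1, 0, 0, -8, 0]
    - [1, 0, 0, -8, 0]
    - [1, 0, 0, -8, 0]

```text
time: 8.85
tool_pos: [0.596, 0.0163, 0.1332]
tool_rot: [-2.467, -1.944, 0.0]
contact_force: [-0.0, 0.1, -0.9]
width: 0.0879
```

```bash
python3 - <<'E'
from h import *
from rig import bot,cams
heft(8)
st=bot.state(); print(delta(st,(.5675,-.0985,.1367)),st["width"])
s=cams.snapshot("side"); cv2.imwrite("pics/side3.png",s["pixels"][100:260,220:420,::-1].repeat(4,0).repeat(4,1))
W=cloud(s)
for u,v in((287,194),(327,177),(363,159)):
    yy,xx=np.mgrid[:420,:560]
    p=W[(W[...,2]>.0905)&(W[...,2]<.1)&(np.hypot(xx-u,yy-v)<25)]
    print(len(p),cv2.minEnclosingCircle(p[:,:2].astype(np.float32)),np.median(p[:,2]))
E
```

```text
9.2 [0.5961 0.0163 0.1332] [  0.09  -0.2    0.18 -50.79 -20.39] se [0.11 0.21 0.2  0.21 0.11]
[-11.83  -0.1   -0.34] 0.08815047540579724
331 ((0.5980644226074219, 0.016716115176677704), 0.032234884798526764) 0.09425540385303743
305 ((0.5686140656471252, -0.09821006655693054), 0.03283725306391716) 0.09404462656397994
226 ((0.5472089052200317, -0.2209339290857315), 0.03142331540584564) 0.09403122970250444
```

View pics/side3.png

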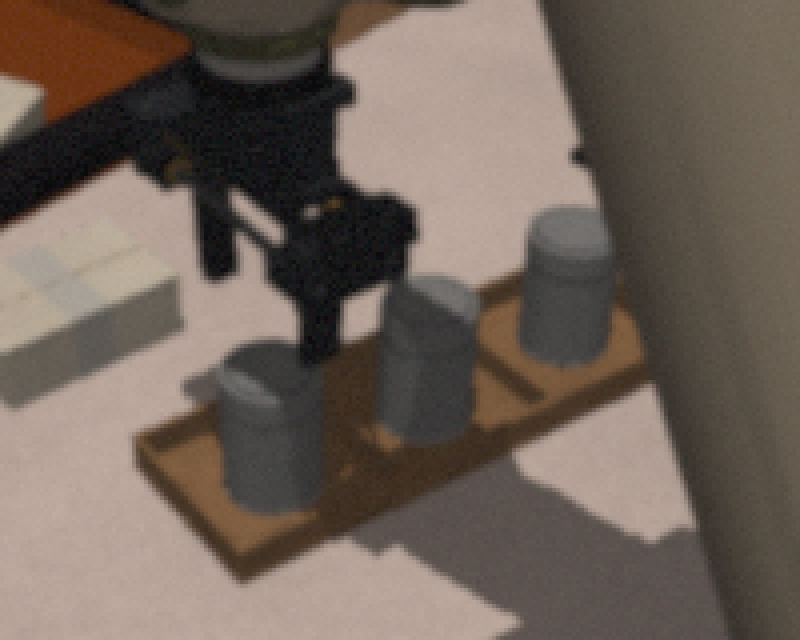

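The left tin, at (270,425) in this crop, stands upright in its cell with its lid at 94 mm. It weighs about 3.1 N. Next is the middle tin.

>>> apply_moves:
  moves:
    - [1, -3, 0, 0, 0]
    - [1, -6, 0, 0, 0]
    - [1, -9, -0.1, 0, 0]
    - [1, -11, -0.1, 0, 0]
    - [1, -11.85, -0.1, 0, 0]
    - [1, -11.85, -0.1, 0, 0]
    - [1, -11.85, -0.1, 2, 0]
    - [1, -11.85, -0.1, 4, 0]
    - [1, -11.85, -0.1, 6, 0]
    - [1, -11.85, -0.1, 7.7, 0]
    - [1, -11.85, -0.1, 7.7, 0]
    - [1, -11.85, -0.1, 7.7, 0]
    - [0, -11.85, -0.1, 7.7, 0]
    - [0, -11.85, -0.1, 7.7, 0]
    - [-1, -11.85, -0.1, 7.7, 0]
    - [-1, -11.85, -0.1, 7.7, 0]
    - [-1, -11.85, -0.1, 7.7, 0]
    - [-1, -11.85, -0.1, 7.7, 0]
    - [-1, -11.85, -0.1, 7.7, 0]
    - [-1, -11.85, -0.1, 7.7, 0]
  squeeze: 40

```text
time: 11.3
tool_pos: [0.5677, -0.0987, 0.0572]
tool_rot: [2.467, 1.944, 0.001]
contact_force: [-1.2, 1.4, 5.7]
width: 0.0612
```

>>> apply_moves:
  moves:
    - [-1, 0, 0, -0.5, 0]
    - [-1, 0, 0, -1, 0]
    - [-1, 0, 0, -1.5, 0]
    - [-1, 0, 0, -2, 0]
    - [-1, 0, 0, -3, 0]
    - [-1, 0, 0, -4, 0]
    - [-1, 0, 0, -5, 0]
    - [-1, 0, 0, -5, 0]
    - [-1, 0, 0, -5, 0]
    - [-1, 0, 0, -5, 0]
    - [-1, 0, 0, -5, 0]
    - [-1, 0, 0, -5, 0]

```text
time: 12.5
tool_pos: [0.5674, -0.0987, 0.1064]
tool_rot: [-2.467, -1.944, 0.001]
contact_force: [-0.3, 0.1, -2.0]
width: 0.0612
```

```bash
python3 - <<'E'
from h import *
from rig import bot,cams
heft(16)
s=cams.snapshot("side"); cv2.imwrite("pics/side4.png",s["pixels"][100:260,220:420,::-1].repeat(4,0).repeat(4,1))
E
```

```text
13.25 [ 0.5676 -0.0987  0.1067] [ 5.000e-02 -8.000e-02 -2.390e+00 -5.011e+01 -1.949e+01] se [0.09 0.09 0.13 0.   0.  ]
```

View pics/side4.png

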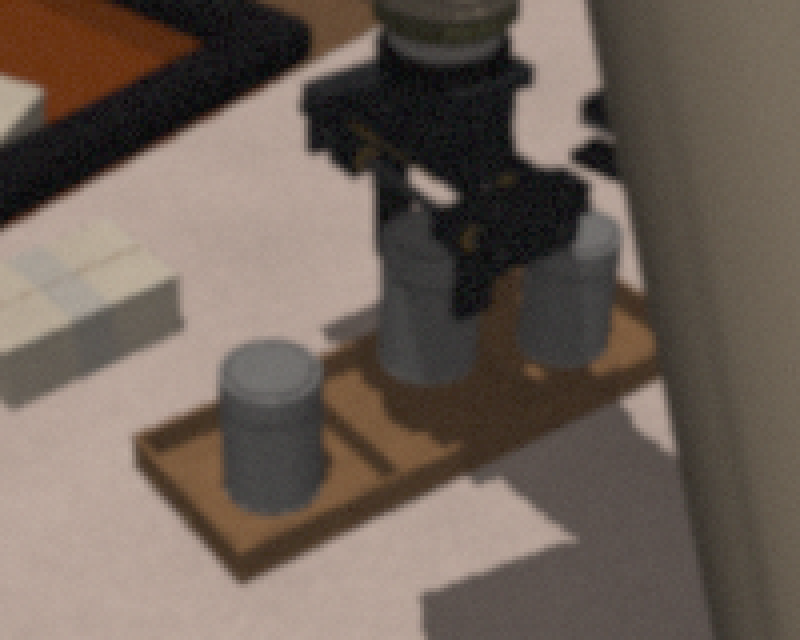

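The middle tin hangs clear and upright at (430,300) in the crop, and the left tin still stands. The middle tin weighs about 2.5 N, so it's lighter than the left. I'll set it back.

>>> apply_moves:
  moves:
    - [-1, 0, 0, 1.5, 0]
    - [-1, 0, 0, 3, 0]
    - [-1, 0, 0, 4, 0]
    - [-1, 0, 0, 4.5, 0]
    - [-1, 0, 0, 4.7, 0]
    - [-1, 0, 0, 4.8, 0]
    - [-1, 0, 0, 4.9, 0]
    - [-1, 0, 0, 4.95, 0]
    - [-1, 0, 0, 5.0, 0]
    - [-1, 0, 0, 5.03, 0]
    - [-1, 0, 0, 5.03, 0]
    - [-1, 0, 0, 5.03, 0]

```text
time: 14.55
tool_pos: [0.5677, -0.0988, 0.0572]
tool_rot: [2.467, 1.944, 0.001]
contact_force: [-2.7, 0.4, 5.2]
width: 0.0611
```

Contact with the floor: force +5.2 N and the same height as at the grasp. I'll release.

>>> apply_moves:
  moves:
    - [-1, 0, 0, -0.03, 0]
    - [-1, 0, 0, -0.03, 0]
    - [0.6, 0, 0, -0.03, 0]
    - [1, 0, 0, -0.03, 0]
    - [1, 0, 0, -0.03, 0]
    - [1, 0, 0, -0.03, 0]
    - [1, 0, 0, -0.03, 0]
    - [1, 0, 0, -0.03, 0]
    - [1, 0, 0, -2, 0]
    - [1, 0, 0, -4, 0]
    - [1, 0, 0, -6, 0]
    - [1, 0, 0, -8, 0]
    - [1, 0, 0, -8, 0]
    - [1, 0, 0, -8, 0]

```text
time: 15.95
tool_pos: [0.5674, -0.0986, 0.1359]
tool_rot: [-2.467, -1.944, 0.0]
contact_force: [-0.7, 0.3, -0.1]
width: 0.0881
```

```bash
python3 - <<'E'
from h import *
from rig import bot,cams
heft(4)
st=bot.state(); print(delta(st,(.5460,-.2222,st["tool_pos"][2])),st["width"])
s=cams.snapshot("side"); cv2.imwrite("pics/side5.png",s["pixels"][100:260,220:420,::-1].repeat(4,0).repeat(4,1))
W=cloud(s)
for u,v in((287,194),(327,177),(363,159)):
    yy,xx=np.mgrid[:420,:560]
    p=W[(W[...,2]>.0905)&(W[...,2]<.1)&(np.hypot(xx-u,yy-v)<25)]
    print(len(p),cv2.minEnclosingCircle(p[:,:2].astype(np.float32)),np.median(p[:,2]))
E
```

```text
16.1 [ 0.5671 -0.0986  0.1352] [ -0.13  -0.06  -0.28 -49.18 -20.27] se [0.33 0.21 0.11 0.23 0.14]
[-1.252e+01  8.300e-01 -1.000e-02] 0.08816211284400184
356 ((0.5974785089492798, 0.01720462180674076), 0.03172583505511284) 0.0943767973723571
308 ((0.5673502683639526, -0.0976116955280304), 0.031910866498947144) 0.09410951784445348
246 ((0.5462680459022522, -0.22328011691570282), 0.03291903808712959) 0.09376511107165314
```

View pics/side5.png

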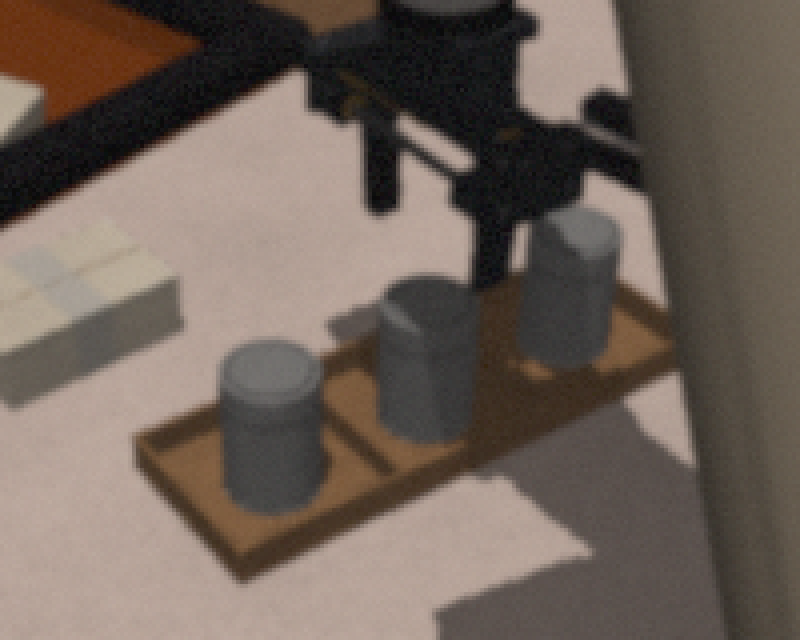

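Both the left tin (270,425) and the middle tin (427,360) stand upright in their cells. I'll go to the right tin.

>>> apply_moves:
  moves:
    - [1, -3, 0.2, 0, 0]
    - [1, -6, 0.4, 0, 0]
    - [1, -9, 0.6, 0, 0]
    - [1, -11.5, 0.8, 0, 0]
    - [1, -12.5, 0.85, 0, 0]
    - [1, -12.5, 0.85, 0, 0]
    - [1, -12.5, 0.85, 2, 0]
    - [1, -12.5, 0.85, 4, 0]
    - [1, -12.5, 0.85, 6, 0]
    - [1, -12.5, 0.85, 7.8, 0]
    - [1, -12.5, 0.85, 7.8, 0]
    - [1, -12.5, 0.85, 7.8, 0]
    - [0, -12.5, 0.85, 7.8, 0]
    - [0, -12.5, 0.85, 7.8, 0]
    - [-1, -12.5, 0.85, 7.8, 0]
    - [-1, -12.5, 0.85, 7.8, 0]
    - [-1, -12.5, 0.85, 7.8, 0]
    - [-1, -12.5, 0.85, 7.8, 0]
    - [-1, -12.5, 0.85, 7.8, 0]
    - [-1, -12.5, 0.85, 7.8, 0]
  squeeze: 50

```text
time: 18.2
tool_pos: [0.5465, -0.2222, 0.0589]
tool_rot: [2.467, 1.944, 0.0]
contact_force: [-2.9, 1.4, 6.3]
width: 0.061
```

>>> apply_moves:
  moves:
    - [-1, 0, 0, -0.5, 0]
    - [-1, 0, 0, -1, 0]
    - [-1, 0, 0, -1.5, 0]
    - [-1, 0, 0, -2, 0]
    - [-1, 0, 0, -3, 0]
    - [-1, 0, 0, -4, 0]
    - [-1, 0, 0, -5, 0]
    - [-1, 0, 0, -5, 0]
    - [-1, 0, 0, -5, 0]
    - [-1, 0, 0, -5, 0]
    - [-1, 0, 0, -5, 0]
    - [-1, 0, 0, -5, 0]

```text
time: 19.4
tool_pos: [0.5465, -0.2222, 0.1081]
tool_rot: [-2.467, -1.944, 0.0]
contact_force: [0.1, -0.4, -5.5]
width: 0.0611
```

```bash
python3 - <<'E'
from h import *
heft(16)
E
```

```text
20.15 [ 0.5466 -0.2222  0.1084] [ -0.12  -0.12  -5.51 -53.1  -20.7 ] se [0.14 0.13 0.11 0.   0.  ]
```

The right tin weighs about 5.5 N against 2.9 and 2.4 N, so it's clearly the heaviest. I'll raise its underside to 20 cm, about 14.6 cm more.

>>> apply_moves:
  moves:
    - [-1, 0, 0, -1, 0]
    - [-1, 0, 0, -2.2, 0]
    - [-1, 0, 0, -3.5, 0]
    - [-1, 0, 0, -5, 0]
    - [-1, 0, 0, -6.5, 0]
    - [-1, 0, 0, -8, 0]
    - [-1, 0, 0, -9.5, 0]
    - [-1, 0, 0, -11, 0]
    - [-1, 0, 0, -12.3, 0]
    - [-1, 0, 0, -13.4, 0]
    - [-1, 0, 0, -14.2, 0]
    - [-1, 0, 0, -14.6, 0]
    - [-1, 0, 0, -14.6, 0]
    - [-1, 0, 0, -14.6, 0]
    - [-1, 0, 0, -14.6, 0]
    - [-1, 0, 0, -14.6, 0]
    - [-1, 0, 0, -14.6, 0]
    - [-1, 0, 0, -14.6, 0]

```text
time: 22.0
tool_pos: [0.5466, -0.2222, 0.2543]
tool_rot: [-2.467, -1.944, 0.0]
contact_force: [-0.3, 0.5, -5.9]
width: 0.0613
```

```bash
python3 - <<'E'
from h import *
from rig import bot,cams
heft(6)
st=bot.state(); print(st["width"],abs(st["dq"]).max(),st["tool_rot"])
s=cams.snapshot("side"); cv2.imwrite("pics/side6.png",s["pixels"][40:260,200:440,::-1].repeat(3,0)[:600].repeat(3,1))
W=cloud(s)
for u,v in((287,194),(327,177)):
    yy,xx=np.mgrid[:420,:560]
    p=W[(W[...,2]>.0905)&(W[...,2]<.1)&(np.hypot(xx-u,yy-v)<25)]
    print(len(p),cv2.minEnclosingCircle(p[:,:2].astype(np.float32)),np.median(p[:,2]))
p=W[(np.hypot(W[...,0]-.5466,W[...,1]+.2222)<.036)&(W[...,2]>.15)&(W[...,2]<.26)]; print("tin z range",len(p),np.percentile(p[:,2],[0,1,5,99]))
s=cams.snapshot("top"); cv2.imwrite("pics/top6.png",s["pixels"][...,::-1])
E
```

```text
22.25 [ 0.5466 -0.2222  0.2544] [ -0.06   0.11  -5.39 -50.7  -24.97] se [0.19 0.14 0.15 0.   0.  ]
0.060760010219241684 0.00154185993514645 [2.46748081e+00 1.94449840e+00 4.24111340e-05]
352 ((0.5977749228477478, 0.01718730665743351), 0.03162300959229469) 0.09424121802973012
308 ((0.5679579973220825, -0.09766869992017746), 0.03219587728381157) 0.09415771147787144
tin z range 593 [0.19809055 0.19979311 0.20207704 0.25904688]
```

View pics/side6.png

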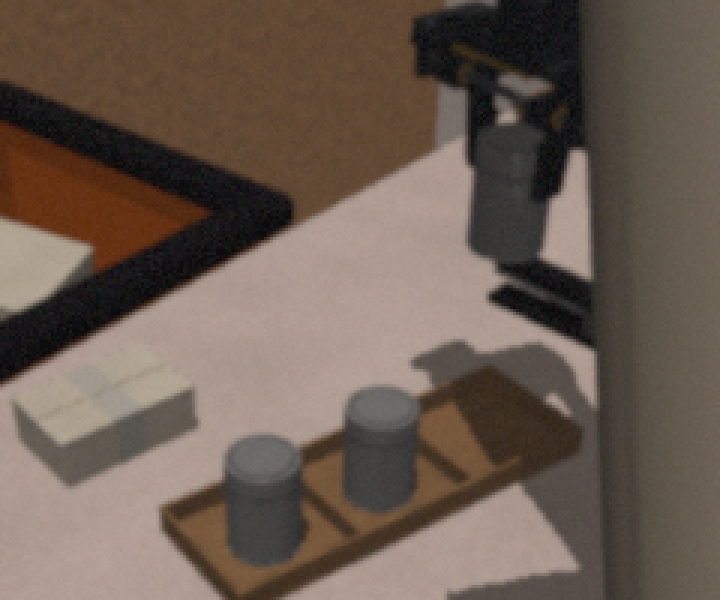

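View pics/top6.png

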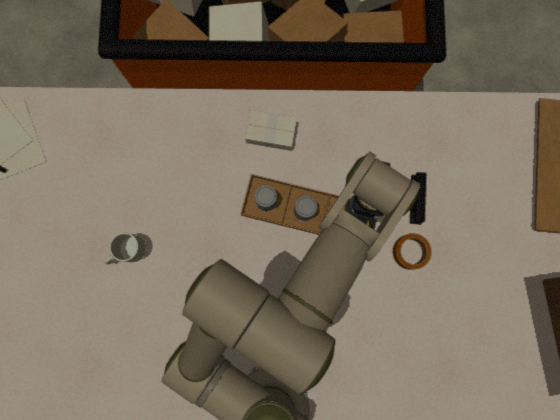

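The right tin hangs upright at (508,195) in the side crop with its underside at 0.20 m. The left tin (265,500) and middle tin (380,450) stand in their cells. In the top view the carton (271,129), mug (125,247), stapler (418,198) and tape (412,251) haven't moved. I'll hand the job in.

```bash
python3 -c "
from rig import bot
print(bot.close_job())"
```

```text
the job is handed in; nothing more can be done
None
```

I hefted the tins from left to right; the right one proved heaviest, and the job is handed in with it still held up. The measured weights were about 2.9 N for the left tin, 2.4 N for the middle and 5.5 N for the right, each ±0.2 N. The left and middle tins were set back in their own cells.

**Last checks, at 22 s of the allowed 72 s:**
- **Held tin:** it is upright and still in a 50 N grip, with its underside about 0.20 m above the bench.
- **Other tins:** both stand upright about 2–3 mm from their cell centres, with their lids at 94 mm as expected.
- **Bystanders:** all four look unmoved in the top picture.

No check failed. While setting the left tin down I first stopped just short of the floor, then pressed it down with about 12 N before easing off and releasing it.

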